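# Drift the worn dowel out of a mould insert

### The job

The steel mould insert clamped on the press-out stand is going under the laser welder, so its worn copper-coloured dowel has to come out. Take the brass drift from the tool block, feel its nose gently into the worn dowel's bore and press the dowel slowly and steadily right out of the underside into the clear catch tube: no striking, no bearing hard on the insert, and do not ram the dowel against the bottom of the tube. Leave the bright steel dowel in, stand the drift back in its empty hole in the tool block, and leave everything else undisturbed.

Things in the scene. Friction and masses are not known exactly. Their poses are not given: they have to be found in the camera images.
- stand: Press-out stand, fixed: dark steel base plate 150 (x) x 120 (y) x 8 mm; two parallels hold up a steel mould insert 96 (x) x 64 (y) x 30 mm, its flat top face 80 mm and its underside 50 mm above the bench. Origin: centre of the plate's underside on the bench, z up. Toe clamps at x = 0: straps 20 mm wide, |y| = 23 to 59 mm, screw heads up to 94 mm; nothing else is above the face.
- bore_nominal (a point): Where the worn dowel's bore should be: a point of the stand at x = +26, y = 0 mm, 80 mm up. The insert was clamped by eye and sits up to 4 mm from true along the stand's x and up to 4 mm along its y (not turned), so the real bore, vertical, 13 mm across with a sharp rim, is up to that far away and has to be found by feel or by eye. The steel dowel's bore is 52 mm from it towards -x.
- worn_dowel (a joint): How far down the worn dowel is (m). Copper-coloured pin, diameter 12.4, length 24 mm, its top 3 mm below the insert's face at 0 (starts 0 to 3 mm lower), clear of the underside at 0.027, hard on the foot of the clear catch tube under the bore at 0.036. It stays where it is left and sticks all the way: a push of about 9 N, plus 1.5 N for each 10 mm/s of speed.
- steel_dowel (a joint): The same for the good, bright silver dowel in the other bore: 0 at the start, its top 3 mm below the face. It stays there.
- drift: Brass drift, all brass-yellow, 108 mm long, about 0.13 kg: round nose of diameter 11.6 mm (10.6 mm in the last 1.5 mm) up to 48 mm, then a round knurled handle of diameter 18 mm, from 48 to 108 mm. Origin: centre of the nose's flat end, z towards the handle. It starts upright in one of the tool block's holes, nose on the hole's floor.
- drift_nose (a point): The centre of the flat end of the drift's nose (the drift's origin).
- tool_block: Wooden tool block 170 (x) x 56 (y) x 40 mm, fixed. Origin: centre of its underside. Three round holes, diameter 13.5 mm, 32 mm deep (floor 8 mm above the bench), at x = -55, 0 and +55 mm, y = 0. Holds the drift and two other tools in any order.
- pin_punch: Pin punch with a black handle (diameter 17 mm) and thin dark nose, 108 mm tall, standing in the tool block. Not needed.
- deburr_tool: Deburring tool with a blue handle (diameter 19 mm), 108 mm tall, standing in the tool block. Not needed.
- tub: Clear plastic tub 105 x 80 x 40 mm, bystander.
- weld_ring: Steel ring, 44 mm outside, 10 mm tall, bystander.
- tweezers: Steel tweezers 130 mm long, lying flat, bystander.
- wire_tin: Yellow tin, 56 mm across, 45 mm tall, bystander.
- spare_insert: Steel insert block 70 x 50 x 24 mm, bystander.
- alcohol: White bottle with a red cap, 60 mm across, 130 mm tall, bystander.
Not all that is in view belongs to the job. Of the things that look like the tool_block, take the one that is nearest to the robot's base at the start.

How it is judged:
By the outcome, as a careful person would: the job done as asked, in the order asked, and still so for the second after the job is handed in, with the robot touching nothing.
It also fails if it takes over 72 s, if anything falls off the work surface, if the arm or the gripper's body presses on something with over 40 N, if the wrist force passes 120 N, or if a joint passes its speed limit or range.

### The arm

A 6-joint arm with a two-finger parallel gripper is mounted at the origin on the work surface. World frame = base frame: x ahead of the robot, y to its left, z up, the work surface at z = 0. Lengths are in m, angles in rad, forces in N, time in s.
With the tool pointing down it reaches from about 0.275 to 0.85 m from the base axis. Payload 5.2 kg.
Tool frame: the origin (TCP) lies midway between the tips of the shut fingers; the grasp point (between the pads) lies behind it (r.tcp_to_grasp is the z of the grasp point in the tool frame, in m); z points along the fingers, y is the line along which they close (so a half turn about z gives the same grasp; the last joint's range is limited). The gripper opens to 85 mm and grips with 20 to 120 N. Pads are 22 mm wide; open, the fingers measure 114 mm over their backs; the gripper's body (76 mm by 85 mm) begins 54 mm behind the grasp point. The pads swing forward as they close: fully open they stand 13 mm farther back than shut.
Start: joints at [1.021, 0.259, 1.535, -0, 1.348, -0.203], TCP at [0.187, 0.517, 0.231] pointing down, gripper open.
Joint ranges: [-3.14, 3.14], [-0.91, 2.08], [0.19, 2.58], [-1.22, 4.36], [0.22, 2.71], [-3.12, 3.12]. Speed limits (rad/s): [2.57, 2.57, 3.14, 3.14, 3.14, 3.14].

### API

Orientations are given as a unit quaternion [w, x, y, z].
In Python, from station import r gives the robot as it stands. The module is installed in compiled form; this text tells all that it offers.
- The arm moves only by the tool step_arm, never from a script. Its argument "plan" is a list of rows, each a list of 4 numbers: the shift along the tool's x, y, z scaled (see below), then the turn about the tool's z scaled (see below). A call has 1 to 10 rows; each row is the pose to reach, as a shift and turn from the pose commanded when the call began, along the tool's axes at that moment, turning the shorter way round; what a row does not reach only later rows make up. The controller multiplies each number of a shift by 0.1 m and each number of a turn by 180 degrees. A row lasts 1/10 s, in which the tool goes at most 50 mm and 8.59 degrees, less where a joint would pass 70% of its speed; a pose out of reach is approached as far as the arm can. A call with a number of a shift or a turn outside -1 to 1 is refused whole. A call with a gripper value outside its range is refused whole. "grip" is the opening, from 0 (shut) to 1 (fully open), set as the call begins (left out, the last holds). The fingers move at their own pace and stop on an object; "force" is the grip in N (left out, the last holds). Time passes only in rows, so rows that repeat a pose let the fingers close. It gives the time, the measured TCP pose, the force, the opening and the grip force at its end, in the units of the state.
- r.sense(): the state, without advancing time (a new reading comes with each control period).
- r.grab_frame(name): name is "scene" or "top" or "wrist"; returns (picture, depth): 480x640x3 uint8, blue, green, red; 480x640 float32, m along the optical axis (not along the pixel's ray), 0 where there is no reading.
- r.calibration(name): a dict with "fovy" (degrees; the focal length in pixels is half the picture's height over the tangent of half this angle, whatever the lens; pixels are square), "cx", "cy" (the principal point, pixels), "dist_coeffs" ([k1, k2, p1, p2, k3] as OpenCV has them; the pictures are not rectified), "extrinsics" (4x4, takes a point from camera to world coordinates); the wrist camera has in their place "mount" (4x4, takes a point from camera to tool coordinates, whose origin is the TCP and whose axes are the flange's). Camera axes: x right, y down, z forward; pixel columns grow to the right and rows downward; lengths in m; the calibration is good to about 2 mm. A picture is of the moment at which its call begins: read the wrist's pose just before it. calibration takes no time and is no camera call.
- r.close_job(): hands the job in; it is judged then, once.
Trained networks look in the newest picture that a camera, given by its name, has taken for a name from the list of things; names that differ only in an ending like _2 or _b are one class to them, and where a whole thing is asked for, a point or a joint stands for the part that bears it (a point fixed in the world has none). Each returns a list of dicts, best first, with "score" (0 to 1); they miss things now and then, are a little off and sometimes report something else, mostly with a low value. They report only what shows in the picture. A call takes as long as a camera call. They do not tell look-alikes from the thing itself.
- r.recognise(camera, target): "bbox" ([left, top, right, bottom] in pixels, round what is visible of it).
- r.cut_out(camera, target): "region" (480x640 bool, what is visible of it) and "bbox" ([left, top, right, bottom] in pixels, round what is visible of it).
- r.tip_of(camera, target): "point" ([column, row] in pixels: a listed point, or the origin of a listed thing).
The state is a dict: "clock": time; "joints": joint angles; "qd": joint speeds; "tau": joint torques, N m; "position": TCP position; "tcp_rot": TCP orientation; "ft_force": force on the tool from outside, world axes, zero at the start; "wrist_torque": the same for the moment, N m; "grip_width": opening from 0.0 (shut) to 1.0 (fully open); "grasp_force": force on a finger pad.
Only numpy, scipy, OpenCV 4.12 (cv2) and the standard library are available. Lean on these libraries where they do the work, as an engineer would, in place of code of your own. Each camera call takes 0.05 s, during which the arm holds its last target. There are 200 camera calls.

## Working session

There is one attempt and no reset: what is moved stays moved. The work goes in short steps, Python scripts to look and compute and a tool call to move; the robot and the scene stay as the last step left them, time stands still between calls to the robot, and variables do not carry over. Pictures are saved under pics/ and viewed, at most 10 in all, crops included, and the job is handed in when it is done.

Besides the shell and the picture viewer there is one more tool, called as name([rows], argument=value, ...), one row to a line, values as JSON. step_arm: Moves the arm, as the interface text tells. Its arguments: {"type":"object","properties":{"plan":{"type":"array","items":{"type":"array","items":{"type":"number"}}},"grip":{"type":"number"},"force":{"type":"number"}},"required":["plan"]}

```bash
mkdir -p pics; cat > h.py <<'E'
import numpy as np, cv2
from scipy.spatial.transform import Rotation as R
from station import r
def rot(s): q=s["tcp_rot"]; return R.from_quat([q[1],q[2],q[3],q[0]]).as_matrix()
def grab(name):
    s=r.sense(); im,d=r.grab_frame(name); c=r.calibration(name)
    f=240/np.tan(np.radians(c["fovy"])/2)
    K=np.array([[f,0,c["cx"]],[0,f,c["cy"]],[0,0,1]]); D=np.array(c["dist_coeffs"],float)
    if "extrinsics" in c: E=np.array(c["extrinsics"])
    else:
        T=np.eye(4); T[:3,:3]=rot(s); T[:3,3]=s["position"]; E=T@np.array(c["mount"])
    return im,d,K,D,E
def ray(p,K,D,E):
    u=cv2.undistortPoints(np.array(p,float).reshape(-1,1,2),K,D).reshape(-1,2)
    v=np.c_[u,np.ones(len(u))]@E[:3,:3].T
    return E[:3,3],v
def at_z(p,z,K,D,E):
    o,v=ray(p,K,D,E); return o+v*((z-o[2])/v[:,2])[:,None]
def at_d(p,d,K,D,E):
    o,v=ray(p,K,D,E); p=np.array(p,float).reshape(-1,2).astype(int)
    return o+v*d[p[:,1],p[:,0]][:,None]
def proj(X,K,D,E):
    W=np.linalg.inv(E); rv,_=cv2.Rodrigues(W[:3,:3]); return cv2.projectPoints(np.array(X,float).reshape(-1,1,3),rv,W[:3,3],K,D)[0].reshape(-1,2)
E
python3 - <<'E'
from h import *
s=r.sense(); print({k:np.round(v,3).tolist() for k,v in s.items()}, r.tcp_to_grasp)
for n in("top","scene"):
    im,d,K,D,E=grab(n); cv2.imwrite(f"pics/{n}1.png",im); print(n,np.round(E,3).tolist(),K[0,0],D)
    for t in("tool_block","drift","stand","worn_dowel","steel_dowel","pin_punch","deburr_tool"):
        for x in r.recognise(n,t)[:4]:
            b=x["bbox"]; c=[(b[0]+b[2])/2,(b[1]+b[3])/2]; print(t,round(x["score"],2),np.round(b).tolist(),np.round(at_d(c,d,K,D,E),3).tolist())
print(r.calibration("wrist"))
E
```

```text
{'clock': 0.0, 'joints': [1.021, 0.259, 1.536, -0.0, 1.348, -0.203], 'qd': [0.001, 0.001, -0.001, 0.001, -0.0, -0.001], 'tau': [0.001, -44.603, -29.057, -0.0, 0.011, -0.0], 'position': [0.187, 0.517, 0.23], 'tcp_rot': [-0.0, 0.173, 0.985, -0.001], 'ft_force': [-0.042, 0.671, -0.379], 'wrist_torque': [0.01, -0.015, 0.03], 'grasp_force': 0.0, 'grip_width': 0.999} -0.0187
top [[0.011, -0.984, 0.178, 0.396], [-1.0, -0.008, 0.016, -0.005], [-0.014, -0.179, -0.984, 1.126], [0.0, 0.0, 0.0, 1.0]] 491.52927203385116 [-0.08939913  0.          0.          0.          0.        ]
tool_block 0.76 [101.0, 272.0, 133.0, 346.0] [[0.454, 0.47, 0.036]]
tool_block 0.58 [202.0, 233.0, 238.0, 314.0] [[0.537, 0.237, 0.04]]
drift 0.42 [204.0, 237.0, 219.0, 249.0] [[0.592, 0.241, 0.116]]
stand 0.68 [364.0, 229.0, 426.0, 292.0] [[0.564, -0.149, 0.079]]
pin_punch 0.42 [208.0, 289.0, 222.0, 303.0] [[0.481, 0.23, 0.108]]
deburr_tool 0.65 [206.0, 260.0, 219.0, 275.0] [[0.54, 0.236, 0.115]]
scene [[-0.859, 0.315, -0.403, 1.066], [0.511, 0.494, -0.703, 0.853], [-0.023, -0.81, -0.586, 0.776], [0.0, 0.0, 0.0, 1.0]] 
[... 510 characters left out ...]
86.0, 324.0, 255.0] [[0.591, -0.124, 0.043]]
pin_punch 0.8 [410.0, 259.0, 422.0, 297.0] [[0.491, 0.247, 0.082]]
deburr_tool 0.51 [389.0, 271.0, 402.0, 308.0] [[0.549, 0.255, 0.086]]
{'fovy': 66.74745682954013, 'cx': 314.62197941050596, 'cy': 242.3827197219842, 'dist_coeffs': array([-0.05304853,  0.        ,  0.        ,  0.        ,  0.        ]), 'mount': array([[ 2.55739948e-04, -9.63471711e-01, -2.67809999e-01,
         6.80357681e-02],
       [ 9.99999658e-01,  4.57010607e-04, -6.89208514e-04,
        -2.24112601e-04],
       [ 7.86424917e-04, -2.67809732e-01,  9.63471499e-01,
        -1.42751097e-01],
       [ 0.00000000e+00,  0.00000000e+00,  0.00000000e+00,
         1.00000000e+00]])}
```

```bash
python3 - <<'E'
import cv2
a=cv2.imread("pics/top1.png"); cv2.imwrite("pics/t1.png",cv2.resize(a[200:380,80:440],(800,400)))
E
```

```text
(no output)
```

View pics/t1.png

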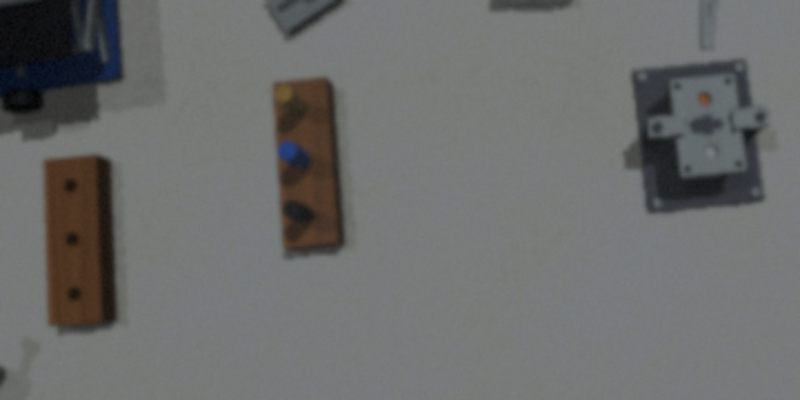

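View pics/scene1.png

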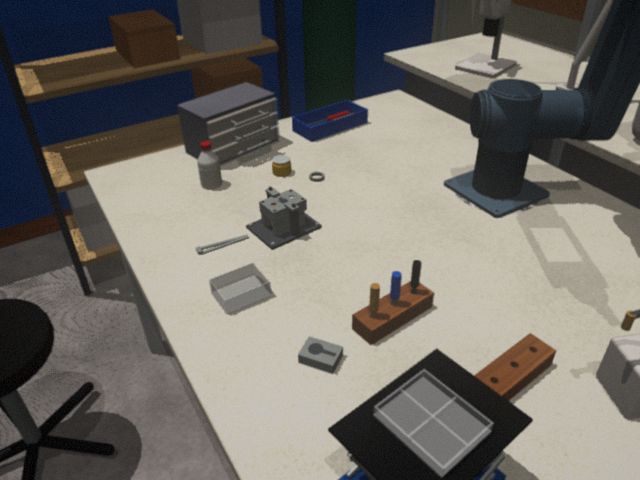

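The tool block candidates are the empty one at zoomed (75,240) and the one holding tools at (305,165), which is nearer the base (0.59 m against 0.65 m). The drift is the brass handle at (285,95) in the zoomed top view and (375,298) in the scene view. The look-alikes are the blue deburring tool at (293,155), the black punch at (300,212) and a brass-coloured end at scene (628,320), outside the job. On the stand, the copper dowel is at (705,98) and the silver one at (711,152).

```bash
python3 - <<'E'
from h import *
im,d,K,D,E=grab("top")
f=lambda p:[[80+x*.45,200+y*.45] for x,y in p]
print(at_z(f([(275,82),(328,78),(340,247),(285,250)]),.04,K,D,E).round(4))
print("tops",at_z(f([(285,95),(291,152),(295,210)]),.116,K,D,E).round(4))
print("bores",at_z(f([(705,98),(711,152)]),.079,K,D,E).round(4))
print("base",at_z(f([(633,72),(745,61),(763,200),(650,212)]),.008,K,D,E).round(4))
E
```

```text
[[0.6208 0.2781 0.04  ]
 [0.6253 0.2235 0.04  ]
 [0.4538 0.204  0.04  ]
 [0.45   0.2592 0.04  ]]
tops [[0.5925 0.2479 0.116 ]
 [0.538  0.2394 0.116 ]
 [0.4835 0.233  0.116 ]]
bores [[ 0.6    -0.1549  0.079 ]
 [ 0.5469 -0.1598  0.079 ]]
base [[ 0.641  -0.0901  0.008 ]
 [ 0.6538 -0.2078  0.008 ]
 [ 0.5077 -0.223   0.008 ]
 [ 0.4946 -0.1068  0.008 ]]
```

step_arm([
  [-1, -0.9, 0, -0.148],
  [-1, -0.9, 0, -0.148],
  [-1, -0.9, 0, -0.148],
  [-1, -0.9, 0, -0.148],
], grip=0.7)

```text
clock: 1.25
position: [0.2519, 0.3954, 0.2314]
tcp_rot: [0.0, -0.06, 0.998, -0.001]
ft_force: [0.5, 1.0, -0.1]
grip_width: 0.697
grasp_force: 0.0
```

step_arm([
  [-1, -0.9, 0, 0],
  [-1, -0.9, 0, 0],
  [-1, -0.9, 0, 0],
])

```text
clock: 1.55
position: [0.3623, 0.3195, 0.2316]
tcp_rot: [0.001, -0.059, 0.998, -0.0]
ft_force: [-0.3, 0.9, -0.6]
grip_width: 0.698
grasp_force: 0.0
```

step_arm([
  [-1, -0.9, 0, 0],
  [-1, -0.9, 0, 0],
  [-1, -0.9, 0, 0],
])

```text
clock: 1.85
position: [0.4727, 0.2414, 0.2314]
tcp_rot: [0.001, -0.058, 0.998, -0.0]
ft_force: [-0.2, 0.8, 0.4]
grip_width: 0.704
grasp_force: 0.0
```

step_arm([
  [-1, 0, 0, 0],
  [-1, 0, 0, 0],
  [-1, 0, 0, 0],
  [-1, 0, 0, 0],
])

```text
clock: 2.25
position: [0.5699, 0.2549, 0.2297]
tcp_rot: [-0.001, -0.059, 0.998, -0.0]
ft_force: [-0.3, -1.2, -0.4]
grip_width: 0.701
grasp_force: 0.0
```

```bash
python3 - <<'E'
from h import *
im,d,K,D,E=grab("wrist"); cv2.imwrite("pics/w1.png",im); np.save("w1d.npy",d)
s=r.sense(); print(s["position"],s["clock"])
for t in("drift","tool_block","deburr_tool","pin_punch"):
    for x in r.cut_out("wrist",t)[:2]:
        b=x["bbox"]; m=x["region"]; c=[(b[0]+b[2])/2,(b[1]+b[3])/2]
        print(t,round(x["score"],2),np.round(b).tolist(),at_d(c,d,K,D,E).round(4))
        v,u=np.nonzero(m&(d>0)); P=at_d(np.c_[u,v],d,K,D,E); 
        if t!="tool_block":
            q=P[P[:,2]>P[:,2].max()-.006]; print(" ztop",np.percentile(P[:,2],98).round(4),np.median(P[P[:,2]>np.percentile(P[:,2],98)-.008],0).round(4))
        else:
            q=P[abs(P[:,2]-.04)<.006]; print(cv2.minAreaRect((q[:,:2]*1000).astype(np.float32)))
E
```

```text
[0.56891342 0.25515724 0.23046443] 2.3
drift 0.75 [299.0, 239.0, 319.0, 283.0] [[0.5878 0.2526 0.1151]]
 ztop 0.1171 [0.5942 0.2517 0.1159]
tool_block 0.95 [276.0, 84.0, 343.0, 277.0] [[0.5319 0.246  0.0853]]
((540.7753295898438, 245.32423400878906), (169.79295349121094, 56.2461051940918), 6.4463582038879395)
tool_block 0.59 [518.0, 24.0, 621.0, 220.0] [[0.4559 0.4705 0.0405]]
((457.9582214355469, 481.31707763671875), (170.54144287109375, 59.20109176635742), 6.4717559814453125)
deburr_tool 0.92 [292.0, 178.0, 320.0, 211.0] [[0.5388 0.2446 0.1167]]
 ztop 0.1174 [0.5403 0.2455 0.1161]
pin_punch 0.79 [295.0, 105.0, 322.0, 132.0] [[0.4873 0.2406 0.1155]]
 ztop 0.1175 [0.4864 0.2389 0.1161]
```

View pics/w1.png

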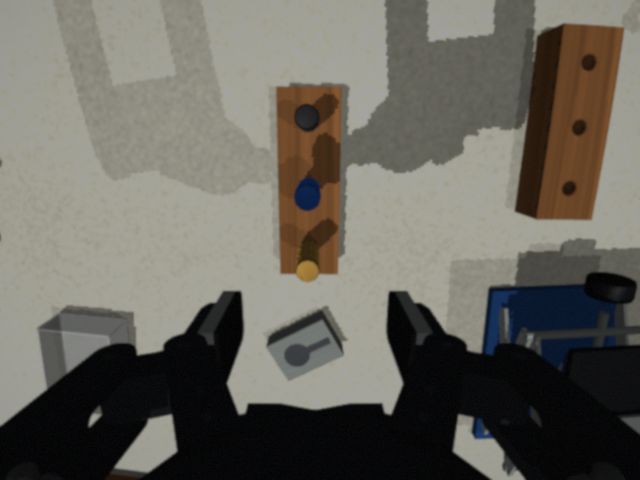

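The wrist view shows the black punch at (307,117), the blue tool at (308,192) and the drift, whose brass top is at (307,270). The block measures 170 x 56 mm as it should, centred at (0.541, 0.245) and turned 6.4°. That puts the drift at about (0.595, 0.2515).

step_arm([
  [-0.25, -0.065, 0, 0],
  [-0.25, -0.065, 0.4, 0],
  [-0.25, -0.065, 0.8, 0],
  [-0.25, -0.065, 0.8, 0],
  [-0.25, -0.065, 0.8, 0],
])

```text
clock: 3.0
position: [0.5944, 0.252, 0.1521]
tcp_rot: [-0.0, -0.059, 0.998, -0.0]
ft_force: [0.3, 0.1, 0.6]
grip_width: 0.7
grasp_force: 0.0
```

```bash
python3 - <<'E'
from h import *
im,d,K,D,E=grab("wrist"); cv2.imwrite("pics/w2.png",im[150:])
s=r.sense(); print(s["position"],s["clock"],rot(s).round(4).tolist())
for x in r.cut_out("wrist","drift")[:2]:
    b=x["bbox"]; m=x["region"]; print(x["score"],b); v,u=np.nonzero(m&(d>0)); P=at_d(np.c_[u,v],d,K,D,E); q=P[P[:,2]>.112]
    print(P[:,2].max(),len(q),np.median(q,0),q.min(0),q.max(0))
E
```

```text
[0.59567206 0.25224041 0.15367144] 3.05 [[-0.993, -0.1184, 0.0027], [-0.1184, 0.993, 0.0007], [-0.0028, 0.0003, -1.0]]
0.8 [298.8, 228.9, 329.7, 295.0]
0.11829258928243802 847 [0.5944203  0.25174617 0.11601655] [0.5864384  0.2430862  0.11205578] [0.60413085 0.26040562 0.11829259]
```

View pics/w2.png

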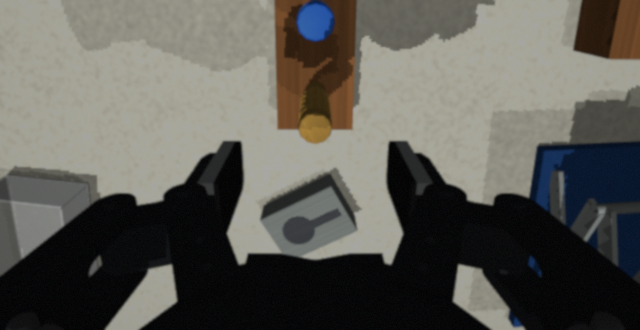

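The brass top at (315,127) lies midway between the pads, and the measured drift position (0.5945, 0.2518) matches the TCP. I'll go down and grip.

step_arm([
  [0, 0, 0.3, 0],
  [0, 0, 0.6, 0],
  [0, 0, 0.78, 0],
  [0, 0, 0.78, 0],
  [0, 0, 0.78, 0],
])

```text
clock: 3.6
position: [0.5964, 0.2522, 0.0756]
tcp_rot: [0.002, -0.059, 0.998, 0.0]
ft_force: [-0.0, 0.7, 0.4]
grip_width: 0.7
grasp_force: 0.0
```

step_arm([
  [0, 0, 0, 0],
  [0, 0, 0, 0],
  [0, 0, 0, 0],
  [0, 0, 0, 0],
  [0, 0, 0, 0],
  [0, 0, 0, 0],
  [0, 0, 0, 0],
  [0, 0, 0, 0],
], grip=0, force=80)

```text
clock: 4.4
position: [0.596, 0.2521, 0.0749]
tcp_rot: [0.001, -0.059, 0.998, 0.0]
ft_force: [-1.0, -0.4, 6.1]
grip_width: 0.195
grasp_force: 77.8
```

step_arm([
  [0, 0, -0.2, 0],
  [0, 0, -0.5, 0],
  [0, 0, -0.9, 0],
  [0, 0, -1, 0],
  [0, 0, -1, 0],
])

```text
clock: 4.9
position: [0.5962, 0.252, 0.1755]
tcp_rot: [0.002, -0.059, 0.998, 0.0]
ft_force: [-0.5, -0.6, -1.7]
grip_width: 0.187
grasp_force: 78.3
```

step_arm([
  [0, -0.5, -0.15, 0],
  [0, -1, -0.15, 0],
  [0, -1, -0.15, 0],
])

```text
clock: 5.2
position: [0.6069, 0.1468, 0.1863]
tcp_rot: [-0.001, -0.057, 0.998, -0.002]
ft_force: [-0.6, 0.1, -1.0]
grip_width: 0.193
grasp_force: 78.7
```

```bash
python3 - <<'E'
from h import *
s=r.sense(); print(s["position"],s["clock"],s["grip_width"],s["ft_force"],s["grasp_force"])
im,d,K,D,E=grab("top"); x=r.cut_out("top","stand")[0]; m=x["region"]
v,u=np.nonzero(m&(d>0)); P=at_d(np.c_[u,v],d,K,D,E)
q=P[abs(P[:,2]-.008)<.005]; print("base",cv2.minAreaRect((q[:,:2]*1000).astype(np.float32)),len(q))
q=P[abs(P[:,2]-.08)<.004]; print("top",cv2.minAreaRect((q[:,:2]*1000).astype(np.float32)),len(q))
E
```

```text
[0.60687047 0.14677997 0.18626332] 5.2 0.19340981948011152 [-0.58743888  0.06462118 -1.04638871] 78.67277026176453
base ((576.4548950195312, -156.45584106445312), (150.60687255859375, 121.163818359375), 6.292142868041992) 1618
top ((573.723876953125, -149.0369110107422), (96.28268432617188, 103.32860565185547), 6.190726280212402) 1179
```

step_arm([
  [0.1, -0.5, 0, 0],
  [0.1, -1, 0, 0],
  [0.1, -1, 0, 0],
])

```text
clock: 5.6
position: [0.6087, 0.0479, 0.1867]
tcp_rot: [-0.001, -0.057, 0.998, -0.001]
ft_force: [0.1, 0.2, -0.5]
grip_width: 0.186
grasp_force: 78.9
```

step_arm([
  [0, -0.5, 0, 0],
  [0, -1, 0, 0],
  [0, -1, 0, 0],
])

```text
clock: 5.9
position: [0.621, -0.0516, 0.1867]
tcp_rot: [-0.001, -0.057, 0.998, -0.001]
ft_force: [0.0, -0.4, -0.8]
grip_width: 0.19
grasp_force: 79.0
```

step_arm([
  [0, -0.5, 0, 0],
  [0, -1, 0, 0],
  [0, -1, 0, 0],
  [0, -1, 0, 0],
  [0, -1, 0, 0],
])

```text
clock: 6.4
position: [0.6321, -0.1444, 0.1873]
tcp_rot: [-0.001, -0.06, 0.998, 0.001]
ft_force: [0.6, 0.3, -1.8]
grip_width: 0.192
grasp_force: 79.1
```

```bash
python3 - <<'E'
from h import *
im,d,K,D,E=grab("wrist"); cv2.imwrite("pics/w3f.png",im)
s=r.sense(); print(s["position"],s["clock"],rot(s).round(4).tolist())
p=s["position"]+rot(s)@np.array([0,0,.067]); print("nose exp",p,proj(p,K,D,E))
print("bore exp",proj([.602,-.1537,.08],K,D,E), "steel", proj([.5503,-.1594,.08],K,D,E))
print(r.tip_of("wrist","drift_nose")[:2],r.tip_of("wrist","bore_nominal")[:2],r.recognise("wrist","worn_dowel")[:2],r.recognise("wrist","steel_dowel")[:2])
cv2.imwrite("pics/w3.png",cv2.resize(im[60:360,170:450],None,fx=2,fy=2,interpolation=cv2.INTER_CUBIC))
E
```

```text
[ 0.63216907 -0.14421647  0.187591  ] 6.45 [[-0.9928, -0.1199, -0.0013], [-0.1199, 0.9928, 0.0013], [0.0011, 0.0015, -1.0]]
nose exp [ 0.63208383 -0.14412878  0.12059111] [[315.14401772 258.46757527]]
bore exp [[306.43586005 197.44729509]] steel [[306.79368843 118.52150577]]
[{'point': [313.0, 260.9], 'score': 0.86}] [{'point': [312.7, 201.8], 'score': 0.62}] [{'bbox': [298.1, 106.0, 316.7, 128.4], 'score': 0.74}, {'bbox': [299.4, 184.8, 321.5, 201.3], 'score': 0.71}] [{'bbox': [300.6, 106.8, 315.6, 126.7], 'score': 0.63}]
```

View pics/w3.png

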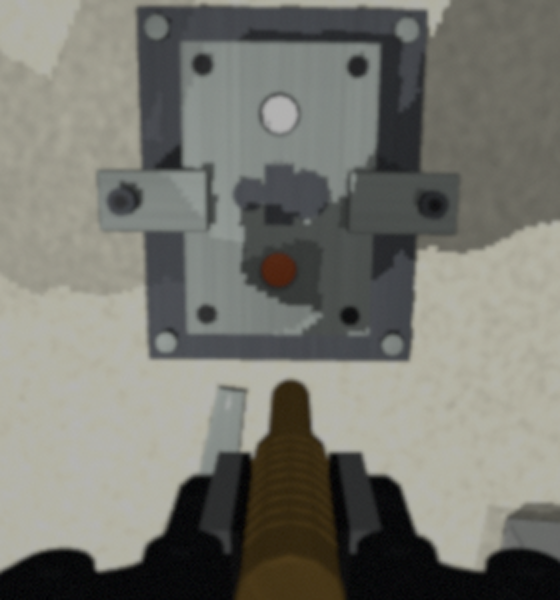

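The copper dowel is at zoomed (278,270), which is (309,195) in the full picture. The silver one is at (280,114). The nose tip shows at full (315,259), right where the TCP offset predicts it, so the grip is true. Next I'll work out the exact offset from nose to bore.

```bash
python3 - <<'E'
from h import *
im,d,K,D,E=grab("wrist"); s=r.sense()
b=im.astype(int); m=((b[...,2]-b[...,0])>50)&((b[...,2]-b[...,1])>45); m[:170]=0;m[215:]=0;m[:,:285]=0;m[:,340:]=0
v,u=np.nonzero(m); print(len(u),u.min(),u.max(),v.min(),v.max(),u.mean(),v.mean())
X=at_z([[u.mean(),v.mean()]],.0755,K,D,E)[0]
g=cv2.cvtColor(im,cv2.COLOR_BGR2GRAY); w=(g[100:135,295:327]>np.percentile(g[100:135,295:327],85)).astype(np.uint8)
vv,uu=np.nonzero(w); S=at_z([[uu.mean()+295,vv.mean()+100]],.077,K,D,E)[0]
N=at_z([[315.5,259]],s["position"][2]-.067,K,D,E)[0]
print("bore",X,"steel",S,np.linalg.norm(X-S),"nose",N,"tcp",s["position"])
print("shift tool", rot(s).T@(X-N), "vs tcp", rot(s).T@(X-s["position"]))
E
```

```text
Traceback (most recent call last):
ValueError: zero-size array to reduction operation minimum which has no identity
```

```bash
python3 - <<'E'
from h import *
im,d,K,D,E=grab("wrist"); s=r.sense()
b=im.astype(int); print(b[195,309],b[195,298:322,2],b[195,298:322,0])
m=(b[...,2]-b[...,0])>25; m[:180]=0;m[210:]=0;m[:,:295]=0;m[:,325:]=0
v,u=np.nonzero(m); print(len(u),u.min(),u.max(),v.min(),v.max(),u.mean(),v.mean())
X=at_z([[u.mean(),v.mean()]],.0755,K,D,E)[0]
g=cv2.cvtColor(im,cv2.COLOR_BGR2GRAY); w=g[105:130,298:323]; vv,uu=np.nonzero(w>(w.max()+np.median(g[105:130,275:290]))/2); print(len(uu))
S=at_z([[uu.mean()+298,vv.mean()+105]],.077,K,D,E)[0]
N=at_z([[315.5,259]],s["position"][2]-.067,K,D,E)[0]
print("bore",X,"steel",S,np.linalg.norm(X-S),"nose",N,"tcp",s["position"])
print("shift tool", rot(s).T@(X-N), "vs tcp", rot(s).T@(X-s["position"]))
E
```

```text
[16 35 78] [55 55 52 49 52 65 75 78 78 79 78 78 78 78 78 78 77 78 76 76 72 62 51 51] [56 56 54 47 35 25 19 17 16 17 17 16 17 17 16 15 16 17 15 15 19 27 40 49]
230 303 319 186 202 310.9086956521739 193.70434782608694
201
bore [ 0.60036116 -0.15223224  0.0755    ] steel [ 0.54874118 -0.15778376  0.077     ] 0.051939309554612394 nose [ 0.63292323 -0.14511394  0.12149349] tcp [ 0.63241812 -0.14578313  0.18849349]
shift tool [ 0.03318824 -0.0031902   0.04598612] vs tcp [ 0.03262249 -0.00258066  0.1129862 ]
```

step_arm([
  [0.2, -0.03, 0, 0],
  [0.33, -0.03, 0, 0],
  [0.33, -0.03, 0.15, 0],
  [0.33, -0.03, 0.3, 0],
  [0.33, -0.03, 0.3, 0],
  [0.33, -0.03, 0.3, 0],
  [0.33, -0.03, 0.3, 0],
])

```text
clock: 7.45
position: [0.6005, -0.1536, 0.1593]
tcp_rot: [0.001, -0.059, 0.998, -0.0]
ft_force: [-0.0, -0.8, -1.2]
grip_width: 0.191
grasp_force: 79.1
```

```bash
python3 - <<'E'
from h import *
P=[r.sense()["position"]]
Xs=[]
for i in range(4):
    im,d,K,D,E=grab("wrist"); s=r.sense(); P.append(s["position"])
    g=cv2.cvtColor(im,cv2.COLOR_BGR2GRAY).astype(float)
    if i==0: g0=g
    else: g0+=g
print(np.round(P,4),s["ft_force"],s["clock"]); im0=im
p=s["position"]+rot(s)@np.array([0,0,.067]); print("nose exp",proj(p,K,D,E), "bore",proj([.6004,-.1522,.08],K,D,E))
c=proj(p,K,D,E)[0].astype(int); print(c)
cv2.imwrite("pics/w4.png",cv2.convertScaleAbs(cv2.resize(im[c[1]-110:c[1]+40,c[0]-75:c[0]+75],None,fx=4,fy=4,interpolation=cv2.INTER_CUBIC),alpha=1.6))
E
```

```text
[[ 0.6005 -0.1536  0.1593]
 [ 0.6005 -0.1537  0.1593]
 [ 0.6005 -0.1537  0.1593]
 [ 0.6004 -0.1536  0.1591]
 [ 0.6003 -0.1536  0.159 ]] [ 0.43004425 -0.19047565 -1.54416528] 7.65
nose exp [[314.98997413 257.9186473 ]] bore [[317.27290509 252.41244223]]
[314 257]
```

View pics/w4.png

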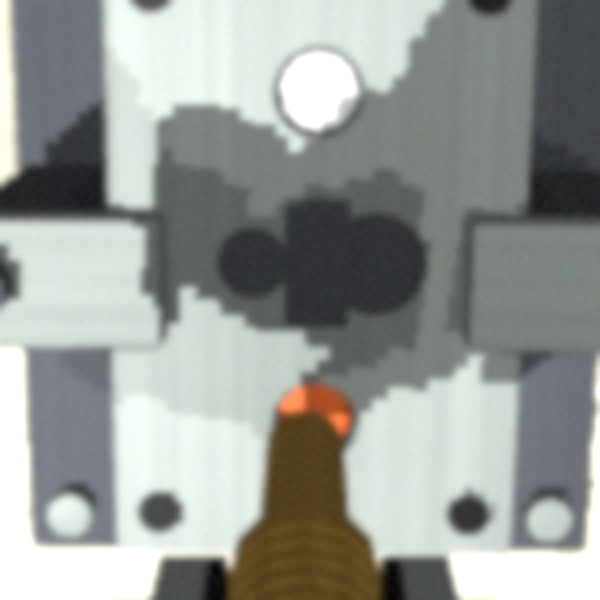

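The tip's centre is at zoomed column 306 and the copper's centre at 316, so the bore lies about 1.5 mm towards tool +y. The steel dowel at (318,90) gives the along-x check.

```bash
python3 - <<'E'
from h import *
im,d,K,D,E=grab("wrist"); s=r.sense(); Rm=rot(s)
S=at_z([[239+318.5/4,147+90/4]],.0775,K,D,E)[0]
B=S+.052*np.array([.9942,.1075,0]); T=at_z([[239+316/4,147+383/4]],.078,K,D,E)[0]
N=at_z([[239+306/4,147+413/4]],s["position"][2]-.067,K,D,E)[0]
print("steel",S,"bore",B,"copper near edge to bore (tool)",Rm.T@(B-T),"nose near edge->tcp",Rm.T@(s["position"]-N),"tcp->bore",Rm.T@(B-s["position"]))
E
```

```text
steel [ 0.54874755 -0.1576062   0.0775    ] bore [ 0.60044595 -0.1520162   0.0775    ] copper near edge to bore (tool) [-0.00603058 -0.00028537  0.00050479] nose near edge->tcp [-0.00484713 -0.00024256 -0.06699617] tcp->bore [-0.00036387  0.00157108  0.08135367]
```

step_arm([
  [-0.01, 0.14, 0, 0],
  [-0.01, 0.14, 0, 0],
  [-0.01, 0.14, 0.02, 0],
  [-0.01, 0.14, 0.04, 0],
  [-0.01, 0.14, 0.06, 0],
  [-0.01, 0.14, 0.08, 0],
  [-0.01, 0.14, 0.09, 0],
  [-0.01, 0.14, 0.1, 0],
  [-0.01, 0.14, 0.1, 0],
])

```text
clock: 8.6
position: [0.5992, -0.1395, 0.1481]
tcp_rot: [-0.0, -0.059, 0.998, 0.0]
ft_force: [0.1, -0.9, -1.0]
grip_width: 0.188
grasp_force: 79.1
```

step_arm([
  [0, 0, 0.005, 0],
  [0, 0, 0.01, 0],
  [0, 0, 0.015, 0],
  [0, 0, 0.02, 0],
  [0, 0, 0.025, 0],
  [0, 0, 0.03, 0],
  [0, 0, 0.03, 0],
])

```text
clock: 9.3
position: [0.5996, -0.1395, 0.1468]
tcp_rot: [0.001, -0.059, 0.998, -0.0]
ft_force: [-1.8, 0.6, 6.8]
grip_width: 0.19
grasp_force: 79.9
```

I scaled that shift wrongly: 0.14 is 14 mm, not 1.4 mm. The nose touched the face lightly at about 7 N, which does confirm the nose is 66.8 mm below the TCP. I'll lift, move back 12.6 mm and re-check.

step_arm([
  [0, 0, -0.04, 0],
  [0, 0, -0.08, 0],
  [0, -0.06, -0.08, 0],
  [0, -0.126, -0.08, 0],
  [0, -0.126, -0.08, 0],
  [0, -0.126, -0.08, 0],
  [0, -0.126, -0.08, 0],
])

```text
clock: 10.0
position: [0.6006, -0.152, 0.153]
tcp_rot: [-0.0, -0.059, 0.998, 0.0]
ft_force: [-0.4, 0.1, -1.8]
grip_width: 0.194
grasp_force: 79.4
```

```bash
python3 - <<'E'
from h import *
im,d,K,D,E=grab("wrist"); s=r.sense(); Rm=rot(s)
print(s["position"],s["ft_force"],s["clock"])
B=np.array([.6004,-.1521,.0775]); print("tcp->bore",Rm.T@(B-s["position"]))
c=np.array([315,257])
cv2.imwrite("pics/w5.png",cv2.convertScaleAbs(cv2.resize(im[c[1]-110:c[1]+40,c[0]-75:c[0]+75],None,fx=4,fy=4,interpolation=cv2.INTER_CUBIC),alpha=1.6))
E
```

```text
[ 0.60058792 -0.15190385  0.15307479] [ 1.2479596   0.63047921 -0.74930848] 10.05
tcp->bore [ 0.00017907 -0.00019796  0.07557481]
```

View pics/w5.png

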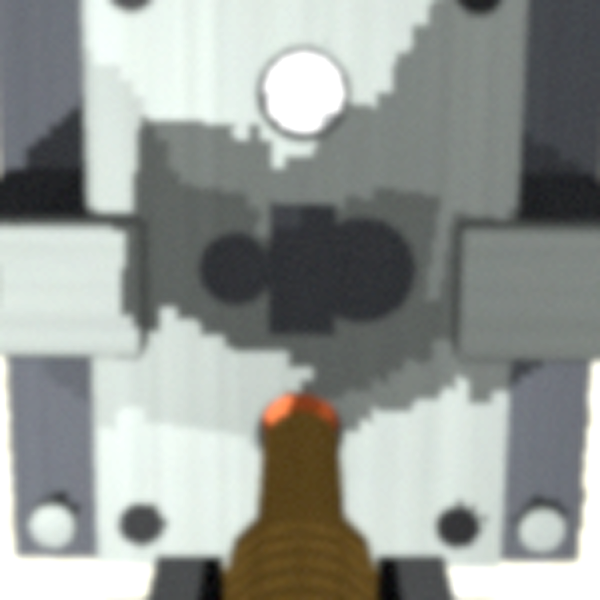

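The nose tip (column 301) is now centred over the copper (260–341). I'll feel down slowly.

step_arm([
  [0, 0, 0.02, 0],
  [0, 0, 0.04, 0],
  [0, 0, 0.05, 0],
  [0, 0, 0.06, 0],
  [0, 0, 0.066, 0],
  [0, 0, 0.072, 0],
  [0, 0, 0.078, 0],
  [0, 0, 0.084, 0],
  [0, 0, 0.084, 0],
])

```text
clock: 10.95
position: [0.6007, -0.152, 0.1448]
tcp_rot: [-0.0, -0.059, 0.998, 0.0]
ft_force: [0.8, -0.5, -0.2]
grip_width: 0.187
grasp_force: 79.4
```

step_arm([
  [0, 0, 0.006, 0],
  [0, 0, 0.012, 0],
  [0, 0, 0.018, 0],
  [0, 0, 0.024, 0],
  [0, 0, 0.03, 0],
  [0, 0, 0.036, 0],
  [0, 0, 0.042, 0],
  [0, 0, 0.048, 0],
])

```text
clock: 11.75
position: [0.6011, -0.152, 0.1413]
tcp_rot: [0.001, -0.059, 0.998, -0.0]
ft_force: [-2.2, 1.1, 9.0]
grip_width: 0.189
grasp_force: 79.6
```

The nose is in the bore and bears on the dowel at about 9 N, as expected. Now press steadily at 10 mm/s.

step_arm([
  [0, 0, 0.01, 0],
  [0, 0, 0.02, 0],
  [0, 0, 0.03, 0],
  [0, 0, 0.04, 0],
  [0, 0, 0.05, 0],
  [0, 0, 0.06, 0],
  [0, 0, 0.07, 0],
  [0, 0, 0.08, 0],
  [0, 0, 0.09, 0],
  [0, 0, 0.1, 0],
])

```text
clock: 12.75
position: [0.6011, -0.152, 0.1319]
tcp_rot: [0.001, -0.059, 0.998, -0.0]
ft_force: [-2.6, 0.9, 8.7]
grip_width: 0.19
grasp_force: 79.9
```

step_arm([
  [0, 0, 0.01, 0],
  [0, 0, 0.02, 0],
  [0, 0, 0.03, 0],
  [0, 0, 0.04, 0],
  [0, 0, 0.05, 0],
  [0, 0, 0.06, 0],
  [0, 0, 0.07, 0],
  [0, 0, 0.08, 0],
  [0, 0, 0.08, 0],
])

```text
clock: 13.65
position: [0.601, -0.152, 0.1236]
tcp_rot: [0.001, -0.059, 0.998, -0.0]
ft_force: [-1.3, 0.8, 8.1]
grip_width: 0.192
grasp_force: 79.8
```

step_arm([
  [0, 0, 0.01, 0],
  [0, 0, 0.02, 0],
  [0, 0, 0.03, 0],
  [0, 0, 0.04, 0],
  [0, 0, 0.05, 0],
  [0, 0, 0.06, 0],
  [0, 0, 0.07, 0],
  [0, 0, 0.08, 0],
  [0, 0, 0.09, 0],
  [0, 0, 0.1, 0],
])

```text
clock: 14.65
position: [0.6011, -0.152, 0.1138]
tcp_rot: [0.001, -0.059, 0.998, -0.0]
ft_force: [-3.5, 1.8, 8.6]
grip_width: 0.192
grasp_force: 79.9
```

```bash
python3 - <<'E'
from h import *
s=r.sense(); print(s["position"],s["ft_force"])
im,d,K,D,E=grab("wrist"); a=cv2.resize(im[120:420,165:465],(500,500))
im,d,K,D,E=grab("scene"); c=proj([.6,-.152,.05],K,D,E)[0].astype(int); print(c)
b=cv2.resize(im[c[1]-60:c[1]+60,c[0]-36:c[0]+36],(300,500),interpolation=cv2.INTER_CUBIC)
cv2.imwrite("pics/w6.png",cv2.convertScaleAbs(np.hstack([a,b]),alpha=1.6))
E
```

```text
[ 0.6011183  -0.15198913  0.11380505] [-3.47407302  1.79474273  8.64634615]
[274 213]
```

View pics/w6.png

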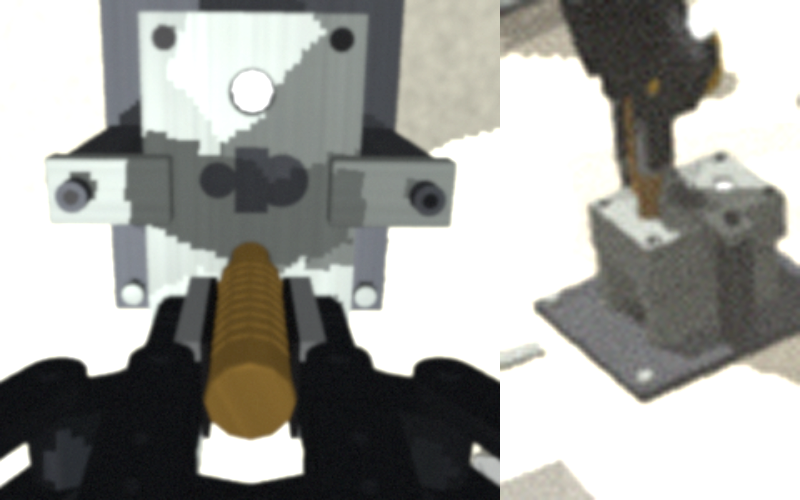

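The drift is sunk in the bore with the silver dowel untouched at zoomed (252,92). From the TCP height the worn dowel is about 30 mm down. I'll check that the drift hasn't slipped in the grip.

```bash
python3 - <<'E'
from h import *
a=cv2.imread("pics/w3f.png"); b,_,K,D,E=grab("wrist"); s=r.sense(); print(s["position"],s["ft_force"])
for im in(a,b):
    c=im.astype(float); m=(c[300:,300:330,2]>2*c[300:,300:330,0]+10); k=np.nonzero(m.mean(1)>.5)[0]; print(k.min()+300,k.max()+300)
t=np.array([0,0,-.0187]); 
A=a[280:385,290:340]; B=b[270:395,285:345]; q=cv2.minMaxLoc(cv2.matchTemplate(B,A,cv2.TM_CCOEFF_NORMED)); print(q)
E
```

```text
[ 0.60107291 -0.15199703  0.11357784] [-2.149482    1.65964429  7.67377091]
300 379
300 379
(0.13879020512104034, 0.9656938314437866, (10, 0), (5, 10))
```

No slip, so the dowel is about 30 mm down: past clear (27 mm) and short of the foot (36 mm). Withdraw straight up and carry the drift back.

step_arm([
  [0, 0, -0.03, 0],
  [0, 0, -0.1, 0],
  [0, 0, -0.25, 0],
  [0, 0, -0.5, 0],
  [0, 0, -0.8, 0],
  [0, 0, -0.95, 0],
  [0, 0, -0.95, 0],
])

```text
clock: 15.5
position: [0.6023, -0.1527, 0.2102]
tcp_rot: [0.003, -0.059, 0.998, -0.001]
ft_force: [-0.0, 0.1, -0.9]
grip_width: 0.189
grasp_force: 78.8
```

step_arm([
  [0, 0.4, 0, 0],
  [0, 0.8, 0, 0],
  [0, 1, 0, 0],
  [0, 1, 0, 0],
])

```text
clock: 15.9
position: [0.5877, -0.0496, 0.2058]
tcp_rot: [-0.001, -0.061, 0.998, 0.001]
ft_force: [-0.3, 0.1, -0.8]
grip_width: 0.19
grasp_force: 78.8
```

step_arm([
  [0, 0.5, 0, 0],
  [0, 1, 0, 0],
  [0, 1, 0, 0],
])

```text
clock: 16.2
position: [0.5757, 0.0513, 0.2061]
tcp_rot: [-0.001, -0.061, 0.998, 0.001]
ft_force: [-0.6, 0.0, -1.3]
grip_width: 0.191
grasp_force: 79.0
```

step_arm([
  [0, 0.5, 0, 0],
  [0, 1, 0, 0],
  [0, 1, 0, 0],
  [0, 1, 0, 0],
])

```text
clock: 16.6
position: [0.5653, 0.1459, 0.2063]
tcp_rot: [-0.0, -0.06, 0.998, -0.001]
ft_force: [0.5, -0.6, -0.8]
grip_width: 0.189
grasp_force: 79.1
```

```bash
python3 - <<'E'
from h import *
s=r.sense(); print(s["position"],s["clock"]); print((rot(s).T@(np.array([.596,.2521,.0749])-s["position"])).round(4))
E
```

```text
[0.56529005 0.1458604  0.2062875 ] 16.6
[-0.0434  0.1019  0.1312]
```

step_arm([
  [-0.434, 0.1, 0, 0],
  [-0.434, 0.5, 0, 0],
  [-0.434, 0.9, 0, 0],
  [-0.434, 1, 0.3, 0],
  [-0.434, 1, 0.6, 0],
  [-0.434, 1, 0.8, 0],
  [-0.434, 1, 0.8, 0],
  [-0.434, 1, 0.8, 0],
  [-0.434, 1, 0.8, 0],
])

```text
clock: 17.5
position: [0.5983, 0.2493, 0.1287]
tcp_rot: [0.001, -0.058, 0.998, 0.0]
ft_force: [0.2, 0.3, -1.6]
grip_width: 0.189
grasp_force: 79.1
```

```bash
python3 - <<'E'
from h import *
im,d,K,D,E=grab("wrist");s=r.sense(); print(s["position"],s["clock"]); print((rot(s).T@(np.array([.596,.2521,.0749])-s["position"])).round(4))
p=s["position"]+rot(s)@np.array([0,0,.067]); c=proj(p,K,D,E)[0]; h=proj([.5955,.2518,.04],K,D,E)[0]; print(c,h); c=c.astype(int)
cv2.imwrite("pics/w7.png",cv2.convertScaleAbs(cv2.resize(im[c[1]-110:c[1]+40,c[0]-75:c[0]+75],None,fx=4,fy=4,interpolation=cv2.INTER_CUBIC),alpha=1.8))
E
```

```text
[0.59820578 0.24964344 0.12888577] 17.55
[0.0021 0.0027 0.054 ]
[315.52301213 258.23902535] [319.17730894 244.08191603]
```

View pics/w7.png

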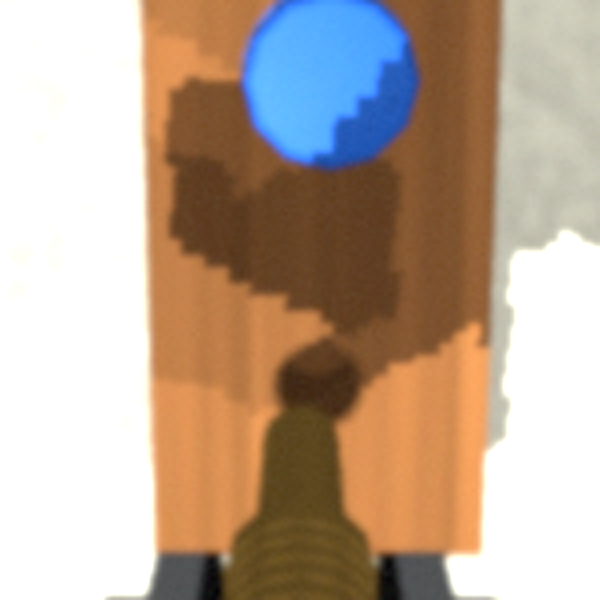

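The hole is at zoomed (317,378) and matches the prediction, so the nose is 2.1 mm short in tool x and 2.7 mm short in tool y. I'll correct that, then lower.

step_arm([
  [0.021, 0.027, 0, 0],
  [0.021, 0.027, 0, 0],
  [0.021, 0.027, 0.05, 0],
  [0.021, 0.027, 0.1, 0],
  [0.021, 0.027, 0.15, 0],
  [0.021, 0.027, 0.15, 0],
  [0.021, 0.027, 0.15, 0],
])

```text
clock: 18.25
position: [0.5941, 0.2527, 0.1117]
tcp_rot: [-0.0, -0.059, 0.998, -0.0]
ft_force: [0.8, -0.2, -0.8]
grip_width: 0.191
grasp_force: 79.1
```

```bash
python3 - <<'E'
from h import *
s=r.sense(); print(s["position"],s["clock"],s["ft_force"]); print((rot(s).T@(np.array([.5958,.2520,.0749])-s["position"])).round(4))
E
```

```text
[0.59405434 0.25273193 0.11166659] 18.25 [ 0.79726569 -0.16455634 -0.83843317]
[-0.0017 -0.0009  0.0368]
```

step_arm([
  [0, 0, 0, 0],
  [0, 0, 0, 0],
  [0, 0, 0, 0],
])

```text
clock: 18.55
position: [0.5944, 0.2528, 0.1123]
tcp_rot: [0.0, -0.059, 0.998, 0.0]
ft_force: [0.4, 0.1, -1.0]
grip_width: 0.185
grasp_force: 79.1
```

step_arm([
  [-0.013, -0.01, 0, 0],
  [-0.013, -0.01, 0, 0],
  [-0.013, -0.01, 0.02, 0],
  [-0.013, -0.01, 0.04, 0],
  [-0.013, -0.01, 0.06, 0],
  [-0.013, -0.01, 0.08, 0],
  [-0.013, -0.01, 0.09, 0],
  [-0.013, -0.01, 0.09, 0],
])

```text
clock: 19.35
position: [0.5955, 0.2519, 0.1028]
tcp_rot: [-0.0, -0.059, 0.998, -0.0]
ft_force: [0.5, -0.4, -1.7]
grip_width: 0.189
grasp_force: 79.1
```

It is inside the hole with no force. Continue down.

step_arm([
  [0, 0, 0.04, 0],
  [0, 0, 0.08, 0],
  [0, 0, 0.12, 0],
  [0, 0, 0.16, 0],
  [0, 0, 0.2, 0],
  [0, 0, 0.23, 0],
  [0, 0, 0.25, 0],
  [0, 0, 0.26, 0],
  [0, 0, 0.27, 0],
  [0, 0, 0.275, 0],
])

```text
clock: 20.35
position: [0.5957, 0.2519, 0.0757]
tcp_rot: [0.0, -0.059, 0.998, -0.0]
ft_force: [0.3, -1.3, -2.0]
grip_width: 0.191
grasp_force: 79.1
```

step_arm([
  [0, 0, 0.005, 0],
  [0, 0, 0.008, 0],
  [0, 0, 0.01, 0],
  [0, 0, 0.01, 0],
])

```text
clock: 20.75
position: [0.5958, 0.2519, 0.075]
tcp_rot: [0.0, -0.059, 0.998, 0.0]
ft_force: [-1.1, -0.2, 1.3]
grip_width: 0.19
grasp_force: 79.2
```

step_arm([
  [0, 0, 0, 0],
  [0, 0, 0, 0],
  [0, 0, 0, 0],
  [0, 0, 0, 0],
  [0, 0, 0, 0],
  [0, 0, 0, 0],
  [0, 0, 0, 0],
], grip=0.6)

```text
clock: 21.45
position: [0.5957, 0.2519, 0.0746]
tcp_rot: [-0.0, -0.059, 0.998, -0.0]
ft_force: [-0.3, -0.4, -0.7]
grip_width: 0.597
grasp_force: 0.0
```

step_arm([
  [0, 0, -0.1, 0],
  [0, 0, -0.3, 0],
  [0, 0, -0.7, 0],
  [0, 0, -1, 0],
  [0, 0, -1, 0],
  [0, 0, -1, 0],
])

```text
clock: 22.05
position: [0.5962, 0.2521, 0.1763]
tcp_rot: [0.001, -0.059, 0.998, 0.0]
ft_force: [0.9, -0.1, -1.2]
grip_width: 0.599
grasp_force: 0.0
```

```bash
python3 - <<'E'
from h import *
im,d,K,D,E=grab("wrist");s=r.sense(); print(s["position"],s["clock"],s["ft_force"])
for x in r.cut_out("wrist","drift")[:1]:
    m=x["region"]; v,u=np.nonzero(m&(d>0)); P=at_d(np.c_[u,v],d,K,D,E); q=P[P[:,2]>.112]; print(x["score"],P[:,2].max(),np.median(q,0))
b,_,K,D,E=grab("scene")
cv2.imwrite("pics/w8.png",cv2.convertScaleAbs(np.hstack([cv2.resize(im[100:420,160:480],(400,400)),cv2.resize(b[170:370,240:440],(400,400))]),alpha=1.5))
E
```

```text
[0.59542037 0.2518628  0.17474808] 22.1 [-0.4777779   0.08705918 -0.33750199]
0.66 0.11813797247369423 [0.59437778 0.25154616 0.11596307]
```

View pics/w8.png

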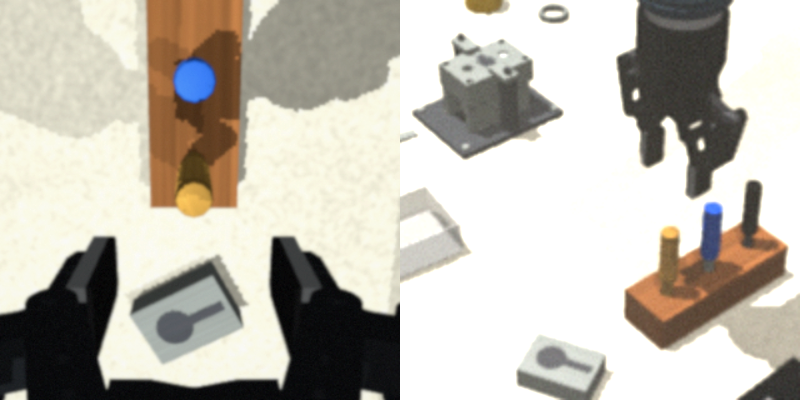

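The drift stands upright in its hole at zoomed (194,200), top at 116 mm as before. The worn bore now looks empty at (467,68), and the silver dowel and bystanders are as they were. The gripper is clear, so I'll hand in.

```bash
python3 -c "
from station import r
print(r.close_job())"
```

```text
the job is handed in; nothing more can be done
None
```

The worn dowel is pressed out about 30 mm into the catch tube, short of its foot, and the drift is back in its hole with the steel dowel still in. One mis-scaled move rested the nose on the insert's face at about 7 N before I corrected it; the job was handed in at about 22 s.

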